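# Lock the template and scribe its line on the brass blank

## Task

Press the sprung template leaf of the marking-out jig shut and turn its wing knob clockwise by about a quarter turn, until the hidden tongue is under the frame edge and holds the leaf down. Then take the scriber from the stand, set its point on the brass in the round eye of the slot and draw it lightly along the slot to the blind end, slowly (about 2 cm a second) and with the point kept on the brass all the way. Put the scriber back home upright in its hole in the stand, leave the leaf locked, and do not shift the loose things lying about.

Things in the scene. Friction and masses are not known exactly. Their poses are not given: they have to be found in the camera images.
- jig: marking-out jig fixed to the bench: steel base plate 150 x 164 mm. Origin at the centre of its underside; x points from the frame edge (front, towards the robot) to the hinge, y along the frame edge, z up; yaw varies. A brass blank lies on it under a sprung 5 mm steel template leaf (134 x 116 mm). All 'jig x, y, z' below are in this frame, in mm
- blank: the brass blank in the jig, 70 x 146 x 3 mm, fixed; origin at jig (0, 0, 20), axes as the jig's; its top face, on which the scriber's point must run, is at jig z = 23. It shows through the leaf's slot and beyond the leaf's sides
- leaf (a joint): angle of the template leaf about its hinge (jig x = 66, z = 26.5), rad: 0 = shut flat (underside z = 24, top z = 29), grows as its front lifts. A spring holds the free leaf up at about 0.09 to 0.1; it shuts with about 4 to 6 N down on the wing knob. Locked by the tongue it rests at 0.01 to 0.02
- wing_knob (a joint): turn of the wing knob, rad: 0 = free (tongue parallel to the frame edge), grows clockwise seen from above, stop at 1.5 (tongue under the frame edge). Starts between 0 and 0.35, turns with about 0.05 N m, stays where left. The wing lies along jig y at 0 and along jig x at 1.57. The tongue passes under the edge only while the leaf is held shut
- frame_edge (a point): middle of the inner edge of the front lip (jig x = -62, y = 0, z = 24). The lip spans jig x = -75 to -62, z = 19 to 24 and is undercut. The leaf hides it and the tongue, which hangs below the leaf, ends 22 mm from the knob's axis and is 4 mm thick, its top 1.5 mm below the lip when the leaf is shut
- wing_grip (a point): point on the knob's axis at the wing's mid height; leaf shut: jig (-48, 0, 44.5). The wing is 8 mm thick, 40 mm wide, and reaches 10 mm above this point; it stands on a round flange 46 mm across that turns with it (flange top 11 mm below this point), on which fingertips may press. With the leaf up the point is about 11 mm higher
- scriber: scriber, 121 mm long, about 45 g: steel point and 6 mm shank, a brass finger guard disc (22 mm diameter) from 45 to 49 mm above the point, then a round metal handle 13 mm in diameter from 49 to 115 mm. Origin at its point; z runs up along the handle. It stands loose, point down, in the stand's middle hole
- stand_seat (a point): where the scriber's point is when it stands home: on the axis of the stand's middle hole, 11 mm above the bench (45 mm below the stand's top)
- stand: wooden tool stand fixed to the bench, 44 x 126 x 56 mm, origin under its centre, y along its length; the middle hole (10 mm wide, 48 mm deep) is the scriber's, which stands with its guard disc on the block's top; short tools fixed in the two end holes, 44 mm either side, rise to 93 mm above the bench
- parts_tin_3: bystander: round tin, 35 mm across, 16 mm tall, origin under its centre
- pin_vice: bystander: brass pin vice, 109 x 12 x 10 mm, lying on the bench; origin under its middle, x along it
- bar_stock_1: bystander: square brass bar, 120 x 9 x 9 mm, lying on the bench; origin under its middle, x along it
- seam_0 (a point): point 0 on the slot's centre line, on the brass (jig x = 5, y = 50, z = 23 mm): middle of the slot's round eye (12 mm across), where the line starts. From here the slot, 6 mm wide and cut right through the leaf, runs straight along jig -y to y = 10, then bends towards the hinge on an 80 mm radius about jig (85, 10), to a blind end at jig (27.9, -46)
- seam_1 (a point): point 1 on the slot's centre line, on the brass (jig x = 5, y = 33, z = 23 mm)
- seam_2 (a point): point 2 on the slot's centre line, on the brass (jig x = 5, y = 17, z = 23 mm)
- seam_3 (a point): point 3 on the slot's centre line, on the brass (jig x = 5.5, y = 1, z = 23 mm)
- seam_4 (a point): point 4 on the slot's centre line, on the brass (jig x = 8.7, y = -14, z = 23 mm)
- seam_5 (a point): point 5 on the slot's centre line, on the brass (jig x = 14.6, y = -28, z = 23 mm)
- seam_6 (a point): point 6 on the slot's centre line, on the brass (jig x = 23.4, y = -41, z = 23 mm): 7 mm along the slot short of its blind end; the line must reach at least here

How it is judged:
By the outcome, as a careful person would: the job done as asked, in the order asked, and still so for the second after the job is handed in, with the robot touching nothing.
It also fails if it takes over 69 s, if anything falls off the work surface, if the arm or the gripper's body presses on something with over 40 N, if the wrist force passes 120 N, or if a joint passes its speed limit or range.

## Robot

A 6-joint arm with a two-finger parallel gripper is mounted at the origin on a cart in front of the work surface, level with it; the furniture and walls round the work are solid. World frame = base frame: x ahead of the robot, y to its left, z up, the work surface at z = 0. Lengths are in mm, angles in rad, forces in N, time in s.
With the tool pointing down it reaches from about 325 to 775 mm from the base axis. Payload 5.5 kg.
Tool frame: the origin (TCP) lies midway between the tips of the shut fingers; the grasp point (between the pads) lies manip.grip_depth behind it (manip.grip_depth is the distance from the TCP to the grasp point, in mm); z points along the fingers, y is the line along which they close (so a half turn about z gives the same grasp; the last joint's range is limited). The gripper opens to 88 mm and grips with 3 to 60 N. Pads are 20 mm wide; open, the fingers measure 115 mm over their backs; the gripper's body (75 mm by 178 mm) begins 61 mm behind the grasp point.
Start: joints at [1.237, 0.091, 1.231, -0, 1.82, -0.057], TCP at [163.971, 577.174, 222.631] pointing down, gripper open.
Joint ranges: [-2.87, 2.87], [-0.86, 2.18], [0.17, 2.46], [-1.51, 4.65], [0.06, 2.69], [-2.65, 2.65]. Speed limits (rad/s): [2.57, 2.57, 3.01, 3.14, 3.14, 3.14].

## Interface

Orientations are given as a unit quaternion [x, y, z, w].
In Python, from plant import manip gives the robot as it stands.
- The arm moves only by the shell command python3 drive.py [OPENING], which reads ROWS from standard input. ROWS is a JSON list of rows, 1 to 10 of them, each of 6 numbers: dx, dy, dz in mm, then a rotation vector rx, ry, rz in rad; each row is the pose to reach, as a shift and turn from the pose commanded when the command began, along the tool's axes at that moment; what a row does not reach only later rows make up. A row lasts 1/12 s, in which the tool goes at most 41.7 mm and 0.125 rad, less where a joint would pass 70% of its speed; a pose out of reach is approached as far as the arm can. OPENING is the finger opening in mm, set as the command begins (- or left out keeps the last). The fingers move at their own pace and stop on an object; the grip force is fixed at half the most. Time passes only in rows, so rows that do not move let the fingers close. It prints the time, the measured TCP pose, the force, the opening and the grip force at its end. Input that does not fit is refused with a message, and nothing moves.
- manip.read_state(): the state, without advancing time (a new reading comes with each control period).
- manip.get_image(name): name is "scene" or "top"; returns the picture (400x640x3 uint8, blue, green, red); there is no depth.
- manip.get_calibration(name): a dict with "fx", "fy", "cx", "cy" (pixels), "k1" (the pictures are not rectified: a ray, as slopes to the right and down, at radius r is drawn at 1 + k1 r^2 times it, then the intrinsics apply), "cam_to_world" (4x4, takes a point from camera to world coordinates). Camera axes: x right, y up, looking along -z (the intrinsics and any distortion apply to the point x, -y, -z); pixel columns grow to the right and rows downward; lengths in mm; the calibration is good to about 2 mm. A picture is of the moment at which its call begins. get_calibration takes no time and is no camera call.
- manip.finish_job(): hands the job in; it is judged then, once.
The state is a dict: "time": time; "qpos": joint angles; "joint_velocities": joint speeds; "effort": joint torques, N m; "position": TCP position; "tcp_rot": TCP orientation; "contact_force": force on the tool from outside, world axes, zero at the start; "moment": the same for the moment, N m; "gripper_width": finger opening in mm; "gripper_force": force on a finger pad.
Only numpy, scipy, OpenCV 4.12 (cv2) and the standard library are available. Lean on these libraries where they do the work, as an engineer would, in place of code of your own. Each camera call takes 0.05 s, during which the arm holds its last target. There are 200 camera calls.

## Working session

There is one attempt and no reset: what is moved stays moved. The work goes in short steps, Python scripts to look and compute and a shell command to move; the robot and the scene stay as the last step left them, time stands still between calls to the robot, and variables do not carry over. Pictures are saved under pics/ and viewed, at most 10 in all, crops included, and the job is handed in when it is done.

```bash
ls; mkdir -p pics
python3 - <<'E'
from plant import manip
import cv2
print(manip.grip_depth, manip.read_state())
for n in("scene","top"):
    cv2.imwrite(f"pics/{n}0.png",manip.get_image(n)); print(n,manip.get_calibration(n))
E
```

```text
drive.py
pics
plant.py
18.700000000000003 {'time': 0.0, 'qpos': array([ 1.23724130e+00,  9.18521090e-02,  1.23187229e+00,  3.93910117e-05,
        1.81980088e+00, -5.66696938e-02]), 'joint_velocities': array([-0.00019554, -0.00077495,  0.00037434,  0.00155956, -0.00098882,
        0.00114951]), 'effort': array([-4.58410213e-04, -4.46450508e+01, -4.06443071e+01,  6.97788340e-02,
        2.93264526e-02, -1.27558556e-04]), 'position': array([163.8910243 , 576.87535936, 221.51860307]), 'tcp_rot': array([ 1.37995998e-01,  9.90432315e-01, -9.44277683e-04, -2.06076362e-04]), 'contact_force': array([ 0.30407137, -0.0267674 ,  0.02168807]), 'moment': array([ 0.05610538, -0.02631412,  0.02107359]), 'gripper_force': 0.0, 'gripper_width': 87.75096564370611}
scene {'fx': 397.09970160555815, 'fy': 397.09970160555815, 'cx': 317.68569736947615, 'cy': 197.5268781899024, 'k1': -0.09812991140710632, 'cam_to_world': array([[ 8.31530753e-01,  2.72711872e-01, -4.83926485e-01,
         2.85231972e+01],
       [-5.54900277e-01,  4.47561814e-01, -7.01266073e-01,
        -7.47201163e+02],
       [ 2.53434317e-02,  8.51655246e-01,  5.23489305e-01,
         5.61645726e+02],
       [ 0.00000000e+00,  0.00000000e+00,  0.00000000e+00,
         1.00000000e+00]])}
top {'fx': 471.78083626690113, 'fy': 471.78083626690113, 'cx': 322.59054692451923, 'cy': 200.80816227937393, 'k1': -0.00027993728793617204, 'cam_to_world': array([[ 7.31019323e-04,  9.87344116e-01, -1.58590862e-01,
         3.00149177e+02],
       [-9.99855263e-01, -1.97400600e-03, -1.68984309e-02,
        -7.25362495e+01],
       [-1.69976256e-02,  1.58580261e-01,  9.87199768e-01,
         1.24349610e+03],
       [ 0.00000000e+00,  0.00000000e+00,  0.00000000e+00,
         1.00000000e+00]])}
```
View pics/scene0.png

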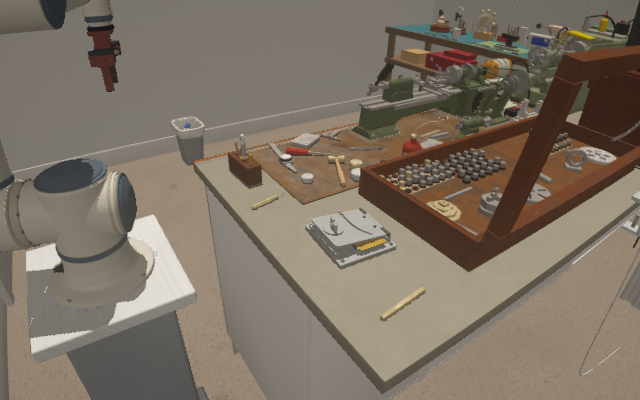

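View pics/top0.png

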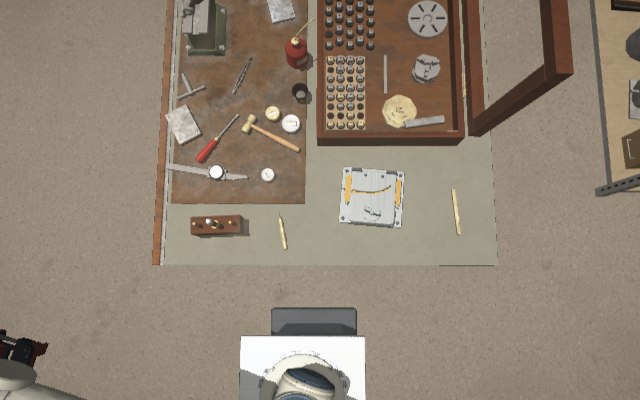

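Run:
```python
import cv2,numpy as np
t=cv2.imread("pics/top0.png");s=cv2.imread("pics/scene0.png")
f=lambda i,x,y:cv2.resize(i[y:y+75,x:x+100],None,fx=4,fy=4,interpolation=cv2.INTER_CUBIC)
m=np.vstack([np.hstack([f(t,325,160),f(s,300,200)]),np.hstack([f(t,175,190),f(s,210,125)])])
cv2.imwrite("pics/m.png",m)
```

View pics/m.png

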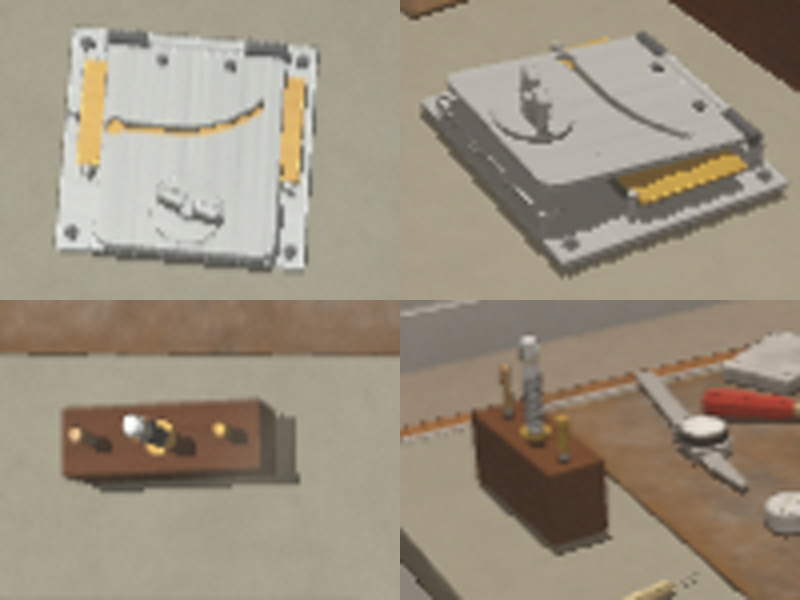

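The jig sits at about top pixel (372,197) with its leaf up. The blank shows at both sides of the leaf, the eye is at top (353,191), and the stand with the scriber is at top (215,224).

```bash
cat > h.py <<'E'
import numpy as np,cv2
from plant import manip
C={n:manip.get_calibration(n) for n in("scene","top")}
def KD(n):
    c=C[n];return np.array([[c["fx"],0,c["cx"]],[0,c["fy"],c["cy"]],[0,0,1.]]),np.array([c["k1"],0,0,0.])
def ray(n,p):
    K,D=KD(n);u=cv2.undistortPoints(np.array([[p]],float),K,D)[0,0]
    M=C[n]["cam_to_world"];d=M[:3,:3]@[u[0],-u[1],-1];return M[:3,3],d/np.linalg.norm(d)
def plane(n,p,z):
    o,d=ray(n,p);return o+d*(z-o[2])/d[2]
def tri(pt,ps):
    (o,d),(q,e)=ray("top",pt),ray("scene",ps)
    s=np.linalg.lstsq(np.c_[d,-e],q-o,rcond=None)[0];a,b=o+d*s[0],q+e*s[1]
    return (a+b)/2,np.linalg.norm(a-b)
def proj(n,X):
    M=np.linalg.inv(C[n]["cam_to_world"]);P=(M[:3,:3]@np.atleast_2d(X).T).T+M[:3,3];K,D=KD(n)
    return cv2.projectPoints(P*[1,-1,-1],np.zeros(3),np.zeros(3),K,D)[0][:,0]
E
python3 - <<'E'
from h import *
np.set_printoptions(precision=1,suppress=True)
t=cv2.imread("pics/top0.png");s=cv2.imread("pics/scene0.png")
def brass(i):
    h=cv2.cvtColor(i,cv2.COLOR_BGR2HSV);return cv2.inRange(h,(12,90,120),(32,255,255))
def blobs(n,i,x0,y0,x1,y1):
    m=brass(i);k=np.zeros_like(m);k[y0:y1,x0:x1]=m[y0:y1,x0:x1]
    N,L,st,ce=cv2.connectedComponentsWithStats(k)
    for j in range(1,N):
        if st[j,4]>3: print(n,j,st[j],ce[j],cv2.boxPoints(cv2.minAreaRect(np.argwhere(L==j)[:,::-1].astype(np.float32))).round(1).tolist())
    return k
k=blobs("top",t,325,160,420,240)
blobs("scene",s,300,200,400,275)
# blank from the union of brass patches cast onto z=23
pts=np.argwhere(k>0)[:,::-1]
W=np.array([plane("top",p,23)[:2] for p in pts],np.float32)
print("blank",cv2.minAreaRect(W))
print("top of scriber",tri((208.2,221.7),(242,135)))
print("guard",tri((215,225),(243.75,158.75)),plane("top",(215,225),60))
blobs("top",t,180,200,250,245)
blobs("scene",s,215,125,275,190)
hs=cv2.cvtColor(t,cv2.COLOR_BGR2HSV)[205:245,185:250]
print(hs[20,:,:].tolist()[::3])
E
```

```text
top 1 [344 175   8  26 142] [347.4 187.7] [[343.70001220703125, 200.0], [345.79998779296875, 174.6999969482422], [351.20001220703125, 175.1999969482422], [349.1000061035156, 200.39999389648438]]
top 2 [395 180   6  26 123] [397.6 192.2] [[394.1000061035156, 204.6999969482422], [396.20001220703125, 179.6999969482422], [401.1000061035156, 180.10000610351562], [399.0, 205.10000610351562]]
top 4 [384 189   3   2   5] [385.2 189.6] [[384.0, 189.0], [386.0, 189.0], [386.0, 190.0], [384.0, 190.0]]
top 5 [352 190   4   3  10] [353.5 191.2] [[352.0, 190.0], [355.0, 190.0], [355.0, 192.0], [352.0, 192.0]]
top 6 [375 191   8   3  12] [378.2 191.8] [[374.79998779296875, 192.10000610351562], [381.79998779296875, 190.3000030517578], [382.1000061035156, 191.5], [375.1000061035156, 193.1999969482422]]
top 7 [357 192  10   1  10] [361.5 192. ] [[366.0, 192.0], [366.0, 192.0], [357.0, 192.0], [357.0, 192.0]]
top 8 [369 193   4   1   4] [370.5 193. ] [[372.0, 193.0], [372.0, 193.0], [369.0, 193.0], [369.0, 193.0]]
scene 1 [302 200  10   3  19] [305.7 200.6] [[302.0, 200.0], [311.0, 200.0], [311.0, 202.
[... 3030 characters left out ...]
15.10000610351562, 157.60000610351562]]
scene 9 [229 152   4   4   6] [230.8 153. ] [[229.0, 152.0], [230.0, 151.0], [233.0, 154.0], [232.0, 155.0]]
scene 11 [239 156   3   3   7] [240.3 157. ] [[239.0, 156.0], [241.0, 156.0], [241.0, 158.0], [239.0, 158.0]]
scene 13 [246 164   2   3   4] [246.5 165. ] [[245.5, 164.5], [246.0, 164.0], [247.5, 165.5], [247.0, 166.0]]
[[23, 39, 168], [23, 38, 168], [12, 110, 121], [15, 102, 133], [16, 78, 85], [14, 81, 69], [11, 120, 117], [11, 118, 119], [13, 109, 129], [16, 41, 68], [19, 32, 64], [18, 117, 111], [14, 79, 71], [11, 117, 118], [11, 115, 120], [12, 111, 119], [13, 72, 85], [15, 70, 88], [12, 95, 129], [18, 55, 92], [19, 41, 107], [21, 46, 105]]
```

Run:
```python
from h import *
np.set_printoptions(precision=1,suppress=True)
s=cv2.imread("pics/scene0.png")
yaw=-0.0957;c=np.array([525.2,-182.2]);R=np.array([[np.cos(yaw),-np.sin(yaw)],[np.sin(yaw),np.cos(yaw)]])
w=lambda x,y,z:np.r_[c+R@[x,y],z]
for a,b,j in(((399,205.3),(359.2,251.6),(-35,-73)),((401.3,179.8),(386.6,241.9),(35,-73))):
    print(j,"tri",tri(a,b),"scene z23",plane("scene",b,23),"top",plane("top",a,23),"model",w(*j,23))
# flange/knob, eye (leaf up)
print("knob top wing ends",proj("top",[w(-48,20,65),w(-48,-20,65),w(5,50,23),w(27.9,-46,23)]))
print("scene eye",proj("scene",[w(5,50,23),w(27.9,-46,23),w(-75,-82,0),w(-75,82,0),w(75,-82,0)]))
# stand: brown top face in top view, in scene
t=cv2.imread("pics/top0.png")
for n,i,(x0,y0,x1,y1) in(("top",t,(180,204,255,245)),("scene",s,(222,140,268,190))):
    h=cv2.cvtColor(i,cv2.COLOR_BGR2HSV);m=cv2.inRange(h,(5,95,60),(16,255,255));k=np.zeros_like(m);k[y0:y1,x0:x1]=m[y0:y1,x0:x1]
    k=cv2.morphologyEx(k,cv2.MORPH_CLOSE,np.ones((5,5)));N,L,st,ce=cv2.connectedComponentsWithStats(k)
    j=1+st[1:,4].argmax();q=(L==j).astype(np.uint8);cn=max(cv2.findContours(q,0,1)[0],key=cv2.contourArea)
    print(n,st[j],cv2.approxPolyDP(cn,2,True)[:,0].tolist(),cv2.minAreaRect(cn))
    if n=="top": print(cv2.minAreaRect(np.array([plane("top",p,56)[:2] for p in cn[:,0]],np.float32)))
for p in((242,135),):print("scriber top scene z126",plane("scene",p,126),plane("top",(208.2,221.7),126))
print("guard scene z60",plane("scene",(243.75,158.75),60))
```

```text
(-35, -73) tri (array([ 484.1, -251.4,   18.6]), np.float64(1.149274589186223)) scene z23 [ 479.9 -255.2   23. ] top [ 483.9 -251.1   23. ] model [ 483.4 -251.5   23. ]
(35, -73) tri (array([ 553.1, -259.7,   21.5]), np.float64(2.2727729208446537)) scene z23 [ 552.8 -261.4   23. ] top [ 551.8 -258.8   23. ] model [ 553.1 -258.2   23. ]
knob top wing ends [[364.3 204.7]
 [380.2 206.2]
 [353.5 186.2]
 [390.6 181. ]]
scene eye [[345.3 216.5]
 [376.1 235.4]
 [345.  266.4]
 [309.6 225.8]
 [401.  246.4]]
top [191 216  49  19 723] [[239, 217], [192, 217], [191, 233], [235, 231], [238, 229]] ((214.97836303710938, 224.52371215820312), (17.118688583374023, 48.6770133972168), 87.39744567871094)
((430.5335693359375, 220.8961639404297), (43.7669677734375, 122.56365966796875), 2.533863067626953)
scene [ 222  141   46   45 1157] [[236, 141], [236, 150], [222, 156], [229, 156], [230, 169], [246, 184], [260, 182], [260, 171], [267, 172], [267, 161], [264, 156], [264, 146], [267, 143], [246, 148], [246, 155], [241, 156], [240, 150], [236, 148]] ((244.5, 163.0), (45.0, 44.0), 0.0)
scriber top scene z126 [435.7 225.7 126. ] [429.6 220.3 126. ]
guard scene z60 [429.2 210.4  60. ]
```

Run:
```python
from h import *
np.set_printoptions(precision=2,suppress=True)
t=cv2.imread("pics/top0.png");s=cv2.imread("pics/scene0.png")
yaw=-0.0957;c=np.array([525.2,-182.2]);R=np.array([[np.cos(yaw),-np.sin(yaw)],[np.sin(yaw),np.cos(yaw)]])
B=t[:,:,0].astype(float)
print(B[184:198,350:392:3].astype(int))
for x in range(350,393):
    r=np.arange(180,199);v=np.clip(175-B[180:199,x],0,None);
    if v.sum()>60:
        y=(v*r).sum()/v.sum();j=R.T@(plane("top",(x,y),32)[:2]-c);print(x,round(y,2),int(v.sum()),j)
# plate outline: saturation low vs bench
h=cv2.cvtColor(t,cv2.COLOR_BGR2HSV)
print(h[195,330:350].tolist(),h[160:172,375].tolist())
```

```text
[[110 205 200 202 202 199 202 195 200 198 198 196 195 197]
 [112 203 200 202 202 200 200 196 200 198 197 199 195 160]
 [115 203 199 203 202 198 200 195 200 198 197 198 197 101]
 [125 203 201 204 202 198 202 196 199 197 197 198 161  99]
 [131 202 199 202 203 200 200 195 198 199 197 198  99 136]
 [132 136 197 203 202 201 201 194 198 195 196 133 101 182]
 [127 102 140 165 182 200 201 195 197 194 143  73 138 194]
 [145 113  85  98 116 131 143 158 145 129 110 129 184 195]
 [151 115 135 118 104 102  84  97  85 104 141 183 197 196]
 [169 162 189 184 180 160 135 114 134 157 186 196 197 197]
 [176 194 201 201 201 193 188 177 186 191 199 197 198 197]
 [175 202 201 202 202 201 202 193 200 196 198 197 199 199]
 [174 202 200 202 203 201 202 196 198 198 199 200 199 197]
 [193 202 200 201 202 202 202 196 200 196 200 198 199 197]]
350 185.23 687 [ 4.98 59.56]
351 185.71 168 [ 3.96 56.85]
352 190.92 222 [-9.58 53.06]
353 190.74 247 [-8.86 50.51]
354 190.85 234 [-8.9  47.89]
355 190.87 163 [-8.73 45.29]
356 191.03 165 [-8.9  42.66]
357 191.15 181 [-8.98 40.04]
358 191.3 147 [-9.13 37.42]
359 191.33 14
[... 721 characters left out ...]
7]
384 189.4 173 [  2.18 -29.53]
385 188.96 161 [  3.59 -32.03]
386 188.67 201 [  4.61 -34.56]
387 188.02 188 [  6.56 -37.02]
388 187.35 176 [  8.57 -39.48]
389 186.68 204 [ 10.59 -41.94]
390 185.95 204 [ 12.78 -44.38]
[[24, 38, 166], [25, 36, 165], [24, 38, 167], [26, 37, 165], [23, 37, 167], [23, 35, 168], [23, 37, 167], [24, 37, 166], [23, 38, 167], [24, 37, 166], [24, 36, 147], [38, 5, 215], [42, 6, 213], [45, 7, 212], [20, 85, 220], [20, 126, 227], [20, 130, 227], [20, 128, 227], [20, 129, 227], [19, 128, 227]] [[25, 35, 166], [24, 37, 166], [25, 34, 164], [25, 38, 163], [25, 38, 163], [24, 37, 164], [25, 37, 165], [23, 39, 169], [24, 38, 168], [30, 18, 172], [40, 8, 204], [54, 7, 196]]
```

```bash
cat > g.py <<'E'
# g.py x y z toolY_angle : shift in tool axes from the measured pose
import sys,numpy as np
from scipy.spatial.transform import Rotation as Ro
from plant import manip
s=manip.read_state();R=Ro.from_quat(s["tcp_rot"]);p=s["position"]
x,y,z,a=map(float,sys.argv[1:5])
G=Ro.from_matrix(np.array([[-np.sin(a)*-1*-1,np.cos(a),0],[np.cos(a),np.sin(a),0],[0,0,-1]]))
ty=R.as_matrix()[:,1]
print("t%.2f"%s["time"],"pos",p.round(1),"toolY",round(np.arctan2(ty[1],ty[0]),3),"F",s["contact_force"].round(1),"M",s["moment"].round(2),"w",round(s["gripper_width"],1),round(s["gripper_force"],1),"q",s["qpos"].round(2))
print("shift",R.inv().apply(np.array([x,y,z])-p).round(1),"rot",(R.inv()*G).as_rotvec().round(3))
E
python3 g.py 430 150 200 0.4; python3 g.py 464.5 -176.3 150 -0.35
python3 - <<'E'
from h import *
np.set_printoptions(precision=1,suppress=True)
s=cv2.imread("pics/scene0.png")
yaw=-0.0957;c=np.array([511.3,-180.9]);R=np.array([[np.cos(yaw),-np.sin(yaw)],[np.sin(yaw),np.cos(yaw)]])
w=lambda x,y,z:np.r_[c+R@[x,y],z]
print("flange obs",plane("top",(371.7,213.7),43.5),"model",w(-46.8,0,44))
print("top",proj("top",[w(-45.5,0,65)]))
# slot in scene: darkest across line
B=s[:,:,0].astype(float)
for x in range(338,374,3):
    m=np.array([[5,y] for y in range(52,10,-2)]+[[85-80*np.cos(a),10-80*np.sin(a)] for a in np.arange(0,.78,.02)])
    P=proj("scene",[w(a,b,26.5+.095*(66-a)) for a,b in m]);i=abs(P[:,0]-x).argmin()
    r=np.arange(int(P[i,1])-7,int(P[i,1])+8);v=np.clip(150-B[r,x],0,None)
    print(x,P[i],(v*r).sum()/max(v.sum(),1))
E
```

```text
t0.10 pos [163.9 576.9 221.6] toolY 1.294 F [ 0.6  0.4 -0.5] M [-0.02 -0.07 -0.04] w 87.9 0.0 q [ 1.24  0.09  1.23 -0.    1.82 -0.06]
shift [-372.7 -337.9   22.2] rot [-0.002  0.001  0.894]
t0.10 pos [163.9 576.9 221.6] toolY 1.294 F [ 0.6  0.4 -0.5] M [-0.02 -0.07 -0.04] w 87.9 0.0 q [ 1.24  0.09  1.23 -0.    1.82 -0.06]
shift [-495.  -642.3   72.7] rot [-1.000e-03  1.000e-03  1.644e+00]
flange obs [ 459.2 -177.8   43.5] model [ 464.7 -176.4   44. ]
top [[371.9 209.9]]
338 [340.1 214.3] 210.232
341 [341.  215.1] 212.75229357798165
344 [344.  218.1] 216.11278195488723
347 [347.2 221.2] 220.0754716981132
350 [349.8 223.8] 222.75675675675674
353 [352.8 226.2] 225.40350877192984
356 [355.8 228.2] 227.32558139534885
359 [359.1 230.1] 229.07692307692307
362 [362.1 231.5] 230.41935483870967
365 [364.7 232.5] 231.64367816091954
368 [368.  233.6] 237.33701657458565
371 [370.8 234.4] 239.09148264984228
```

```bash
echo '[[-370,-340,22,0,0,0.89],[-370,-340,22,0,0,0.89],[-370,-340,22,0,0,0.89],[-370,-340,22,0,0,0.89],[-370,-340,22,0,0,0.89],[-370,-340,22,0,0,0.89],[-370,-340,22,0,0,0.89],[-370,-340,22,0,0,0.89],[-370,-340,22,0,0,0.89],[-370,-340,22,0,0,0.89]]' | python3 drive.py 60; python3 g.py 464.5 -176.3 110 -0.35
```

```text
time: 0.93
position: [382.2, 220.6, 204.1]
tcp_rot: [0.551, 0.835, -0.0, -0.0]
contact_force: [0.6, 0.1, 0.8]
gripper_width: 60.2
gripper_force: 0.0
t0.93 pos [382.2 220.6 204.1] toolY 0.404 F [0.6 0.1 0.8] M [-0.09 -0.01  0.02] w 60.2 0.0 q [ 0.45 -0.34  1.66  0.    1.82  0.04]
shift [-397.2  -80.4   94.1] rot [-0.    -0.     0.754]
```

```bash
echo '[[-397,-80,94,0,0,0.754],[-397,-80,94,0,0,0.754],[-397,-80,94,0,0,0.754],[-397,-80,94,0,0,0.754],[-397,-80,94,0,0,0.754],[-397,-80,94,0,0,0.754],[-397,-80,94,0,0,0.754],[-397,-80,94,0,0,0.754],[-397,-80,94,0,0,0.754],[-397,-80,94,0,0,0.754]]' | python3 drive.py 40; echo '[[0,0,0,0,0,0],[0,0,0,0,0,0],[0,0,0,0,0,0],[0,0,0,0,0,0]]' | python3 drive.py; python3 g.py 464.5 -176.3 80 -0.35
python3 - <<'E'
from h import *
t=manip.get_image("top");s=manip.get_image("scene")
f=lambda i,x,y:cv2.resize(i[y:y+75,x:x+50],None,fx=8,fy=8,interpolation=cv2.INTER_CUBIC)
cv2.imwrite("pics/k.png",np.hstack([f(t,345,170),f(s,310,180)]))
E
```

```text
time: 1.77
position: [464.0, -176.2, 109.6]
tcp_rot: [0.82, 0.573, -0.0, -0.0]
contact_force: [0.5, 0.5, 0.3]
gripper_width: 39.9
gripper_force: 0.0
time: 2.1
position: [464.4, -173.1, 110.7]
tcp_rot: [0.819, 0.574, 0.0, 0.0]
contact_force: [-0.2, 0.5, 0.6]
gripper_width: 40.2
gripper_force: 0.0
t2.10 pos [ 464.4 -173.1  110.7] toolY -0.349 F [-0.2  0.5  0.6] M [-0.09  0.04  0.  ] w 40.2 0.0 q [-0.43 -0.19  1.7   0.    1.63 -0.08]
shift [-3.   1.2 30.7] rot [ 0.    -0.     0.001]
```

View pics/k.png

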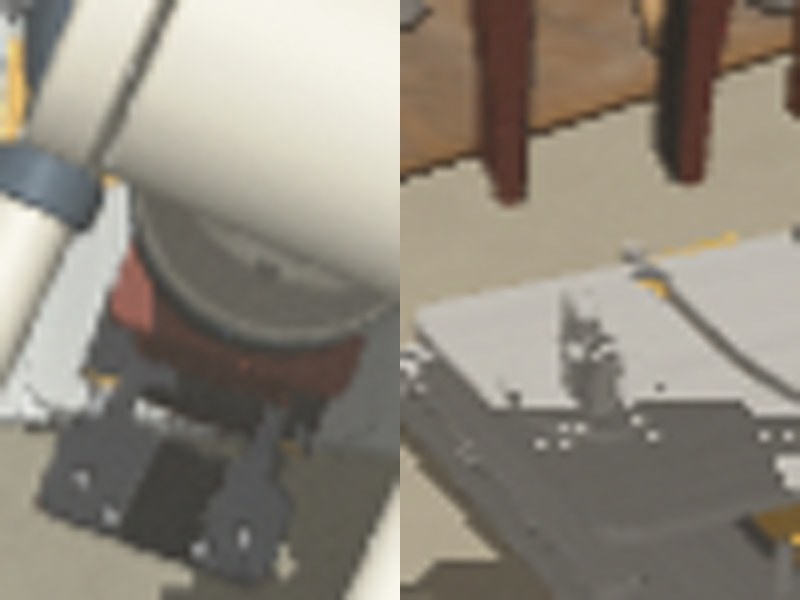

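Top is hidden by the arm. In the scene view the fingertips are at about px (324,205.6) and (346.2,203), and the wing is at about (334,226).

```bash
python3 - <<'E'
from h import *
np.set_printoptions(precision=1,suppress=True)
p=np.array([464.4,-173.1,110.7]);a=-.349;u=np.array([np.cos(a),np.sin(a),0])
print(proj("scene",[p,p-27*u,p+27*u,[464.7,-176.4,65],[464.7,-176.4,44]]))
s=manip.get_image("scene");cv2.imwrite("pics/s2.png",s)
d=cv2.inRange(s,(0,0,0),(70,70,110));
print((s[203:245,325:347,0]).tolist()[::4])
E
echo '[[-3,1,20,0,0,0],[-3,1,20,0,0,0],[-3,1,20,0,0,0],[-3,1,20,0,0,0]]' | python3 drive.py; python3 g.py 464.5 -176.3 44.5 -0.35
```

```text
[[332.8 201.4]
 [320.6 202.7]
 [344.9 200.1]
 [332.9 219.6]
 [332.5 227.4]]
[[49, 131, 139, 138, 138, 137, 137, 138, 140, 139, 140, 139, 140, 140, 140, 140, 140, 140, 139, 139, 138, 120], [140, 138, 139, 141, 140, 140, 139, 139, 140, 140, 140, 140, 140, 140, 141, 140, 140, 139, 140, 140, 139, 141], [139, 138, 140, 138, 139, 140, 140, 138, 139, 137, 140, 139, 129, 131, 147, 130, 137, 140, 118, 135, 136, 137], [159, 163, 171, 180, 181, 181, 180, 181, 181, 181, 179, 180, 180, 178, 162, 121, 91, 90, 114, 170, 178, 178], [179, 180, 179, 180, 179, 136, 112, 156, 166, 163, 177, 180, 179, 180, 180, 179, 181, 181, 181, 181, 124, 98], [182, 182, 182, 182, 181, 136, 173, 165, 110, 95, 174, 170, 177, 180, 181, 181, 182, 182, 182, 181, 181, 180], [180, 182, 182, 183, 182, 122, 100, 93, 88, 99, 108, 105, 153, 175, 177, 177, 178, 176, 180, 180, 180, 180], [99, 93, 96, 95, 95, 95, 95, 93, 94, 104, 107, 97, 95, 94, 94, 91, 91, 92, 90, 92, 92, 91], [93, 94, 171, 118, 92, 168, 118, 93, 94, 94, 95, 94, 92, 92, 92, 93, 94, 93, 92, 92, 92, 92], [95, 97, 95, 92, 93, 93, 92, 92, 91, 91, 92, 93, 92, 93, 94, 93, 92, 93, 93, 94, 93, 92], [96, 96, 95, 95, 96, 96, 92, 92, 92, 93, 94, 94, 93, 92, 93, 92, 91, 92, 90, 94, 92, 93]]
time: 2.58
position: [464.4, -176.7, 91.0]
tcp_rot: [0.819, 0.573, 0.0, 0.0]
contact_force: [0.8, -0.1, -0.5]
gripper_width: 39.8
gripper_force: 0.0
t2.58 pos [ 464.4 -176.7   91. ] toolY -0.349 F [ 0.8 -0.1 -0.5] M [-0.03  0.01  0.03] w 39.8 0.0 q [-0.43 -0.18  1.72  0.    1.59 -0.08]
shift [ 0.4 -0.  46.5] rot [ 0.    -0.     0.001]
```

```bash
echo '[[0,0,20,0,0,0],[0,0,42,0,0,0],[0,0,43,0,0,0],[0,0,43,0,0,0]]' | python3 drive.py 26; echo '[[0,0,2,0,0,0],[0,0,4,0,0,0],[0,0,5,0,0,0],[0,0,6,0,0,0],[0,0,6,0,0,0]]' | python3 drive.py
```

```text
time: 2.92
position: [463.7, -176.7, 47.1]
tcp_rot: [0.819, 0.573, -0.0, -0.001]
contact_force: [-0.1, 1.4, -0.1]
gripper_width: 26.0
gripper_force: 0.0
time: 3.33
position: [464.7, -177.4, 42.0]
tcp_rot: [0.819, 0.573, 0.0, 0.001]
contact_force: [-0.2, -1.3, 0.8]
gripper_width: 26.0
gripper_force: 0.6
```

```bash
echo '[[0,0,2,0,0,0],[0,0,4,0,0,0],[0,0,5,0,0,0],[0,0,5,0,0,0]]' | python3 drive.py; echo '[[0,0,1,0,0,0],[0,0,2,0,0,0],[0,0,2,0,0,0],[0,0,2,0,0,0]]' | python3 drive.py;echo '[[0,0,1,0,0,0],[0,0,2,0,0,0],[0,0,2,0,0,0],[0,0,2,0,0,0]]' | python3 drive.py
```

```text
time: 3.67
position: [464.2, -177.4, 36.4]
tcp_rot: [0.819, 0.573, -0.0, 0.0]
contact_force: [-0.8, -0.9, 2.8]
gripper_width: 26.2
gripper_force: 1.4
time: 4.0
position: [464.1, -177.3, 34.4]
tcp_rot: [0.819, 0.573, -0.0, 0.0]
contact_force: [-2.2, -1.7, 3.5]
gripper_width: 25.8
gripper_force: 1.8
time: 4.33
position: [464.2, -177.4, 33.7]
tcp_rot: [0.819, 0.573, -0.0, 0.0]
contact_force: [-5.2, -0.6, 10.2]
gripper_width: 26.2
gripper_force: 5.2
```

```bash
echo '[[0,0,1,0,0,0],[0,0,1,0,0,0],[0,0,1,0,0,0],[0,0,1,0,0,0],[0,0,1,0,0,0],[0,0,1,0,0,0]]' | python3 drive.py 0; python3 g.py 464.5 -176.3 34 -0.35
```

```text
time: 4.83
position: [462.8, -176.5, 33.6]
tcp_rot: [0.819, 0.573, -0.001, -0.001]
contact_force: [-14.3, 4.0, 20.2]
gripper_width: 7.7
gripper_force: 41.0
t4.83 pos [ 462.8 -176.5   33.6] toolY -0.35 F [-14.3   4.   20.2] M [ 0.7   2.62 -0.02] w 7.7 41.0 q [-0.43 -0.14  1.8  -0.    1.49 -0.08]
shift [ 0.8  1.5 -0.4] rot [-0.004 -0.     0.   ]
```

```bash
echo '[[0,-2,0,0,0,0.06],[0,-2,0,0,0,0.16],[0,-2,0,0,0,0.27],[0,-2,0,0,0,0.38],[0,-2,0,0,0,0.49],[0,-2,0,0,0,0.6]]' | python3 drive.py 0; python3 g.py 462 -176 33.6 -1.596
```

```text
time: 5.33
position: [463.0, -176.7, 33.6]
tcp_rot: [0.953, 0.303, 0.001, 0.001]
contact_force: [-4.3, 1.7, 12.4]
gripper_width: 7.5
gripper_force: 40.6
t5.33 pos [ 463.  -176.7   33.6] toolY -0.955 F [-4.3  1.7 12.4] M [-0.03  1.04  0.01] w 7.5 40.6 q [-0.43 -0.15  1.8   0.    1.49  0.52]
shift [-0.4 -1.2  0. ] rot [ 0.001 -0.002  0.641]
```

```bash
echo '[[0,0,0,0,0,0.1],[0,0,0,0,0,0.21],[0,0,0,0,0,0.32],[0,0,0,0,0,0.43],[0,0,0,0,0,0.54],[0,0,0,0,0,0.6],[0,0,0,0,0,0.64],[0,0,0,0,0,0.64]]' | python3 drive.py 0; python3 g.py 462 -176 33.6 -1.596
```

```text
time: 6.0
position: [463.1, -177.1, 33.7]
tcp_rot: [1.0, -0.011, 0.001, 0.001]
contact_force: [-4.6, -1.3, 12.3]
gripper_width: 7.9
gripper_force: 39.5
t6.00 pos [ 463.1 -177.1   33.7] toolY -1.592 F [-4.6 -1.3 12.3] M [-0.19  0.92  0.08] w 7.9 39.5 q [-0.43 -0.15  1.8  -0.    1.49  1.16]
shift [-1.2 -1.1  0. ] rot [ 0.002 -0.002  0.004]
```

```bash
echo '[[0,0,0,0,0,0.03],[0,0,0,0,0,0.06],[0,0,0,0,0,0.06]]' | python3 drive.py 0; python3 g.py 462 -176 33.6 -1.596
```

```text
time: 6.25
position: [463.2, -177.1, 33.7]
tcp_rot: [0.999, -0.04, 0.001, 0.001]
contact_force: [-4.9, -1.1, 12.7]
gripper_width: 8.1
gripper_force: 37.2
t6.25 pos [ 463.2 -177.1   33.7] toolY -1.65 F [-4.9 -1.1 12.7] M [-0.28  0.94  0.65] w 8.1 37.2 q [-0.43 -0.15  1.8  -0.    1.49  1.22]
shift [-1.3 -1.   0. ] rot [ 0.002 -0.002 -0.054]
```

```bash
echo '[[0,0,0,0,0,-0.05],[0,0,0,0,0,-0.05],[0,0,0,0,0,-0.05],[0,0,0,0,0,-0.05]]' | python3 drive.py 30; echo '[[0,0,-2,0,0,0],[0,0,-6,0,0,0],[0,0,-15,0,0,0],[0,0,-40,0,0,0],[0,0,-80,0,0,0],[0,0,-110,0,0,0]]' | python3 drive.py 40; python3 g.py 430 60 170 0
```

```text
time: 6.58
position: [464.0, -177.1, 33.7]
tcp_rot: [1.0, -0.015, 0.002, 0.001]
contact_force: [-0.1, -1.4, 10.6]
gripper_width: 29.3
gripper_force: 5.2
time: 7.08
position: [462.0, -176.0, 143.1]
tcp_rot: [1.0, -0.014, -0.0, -0.0]
contact_force: [1.3, 0.0, 0.6]
gripper_width: 39.9
gripper_force: 0.0
t7.08 pos [ 462.  -176.   143.1] toolY -1.6 F [1.3 0.  0.6] M [-0.05  0.1  -0.02] w 39.9 0.0 q [-0.43 -0.2   1.65  0.    1.69  1.17]
shift [ -38.8 -235.   -26.7] rot [-1.0e-03 -0.0e+00 -1.6e+00]
```

```bash
echo '[[-30,-220,-45,0,0,-1.1],[-30,-220,-45,0,0,-1.1],[-30,-220,-45,0,0,-1.1],[-30,-220,-45,0,0,-1.1],[-30,-220,-45,0,0,-1.1],[-30,-220,-45,0,0,-1.1],[-30,-220,-45,0,0,-1.1],[-30,-220,-45,0,0,-1.1],[-30,-220,-45,0,0,-1.1]]' | python3 drive.py 50;  echo '[[0,0,0,0,0,-0.54],[0,0,0,0,0,-0.54],[0,0,0,0,0,-0.54],[0,0,0,0,0,-0.54],[0,0,0,0,0,-0.54],[0,0,0,0,0,-0.54]]' | python3 drive.py ; python3 g.py 430 220 170 0.044
python3 - <<'E'
from h import *
t=manip.get_image("top");s=manip.get_image("scene");cv2.imwrite("pics/t3.png",t);cv2.imwrite("pics/s3.png",s)
f=lambda i,x,y:cv2.resize(i[y:y+75,x:x+100],None,fx=4,fy=4,interpolation=cv2.INTER_CUBIC)
m=np.vstack([np.hstack([f(t,325,160),f(s,300,200)]),np.hstack([f(t,175,190),f(s,210,125)])])
cv2.imwrite("pics/m3.png",m)
E
```

```text
time: 7.83
position: [438.5, 45.3, 186.5]
tcp_rot: [0.858, 0.514, -0.0, -0.0]
contact_force: [0.8, -0.7, -1.1]
gripper_width: 49.9
gripper_force: 0.0
time: 8.33
position: [438.5, 44.5, 186.3]
tcp_rot: [0.692, 0.722, -0.0, -0.0]
contact_force: [-0.6, 0.4, 0.2]
gripper_width: 50.0
gripper_force: 0.0
t8.33 pos [438.5  44.5 186.3] toolY 0.042 F [-0.6  0.4  0.2] M [-0.04  0.11 -0.02] w 50.0 0.0 q [ 0.02 -0.35  1.7   0.    1.79 -0.02]
shift [175.7  -1.2  16.3] rot [-0.001 -0.    -0.002]
```

View pics/m3.png

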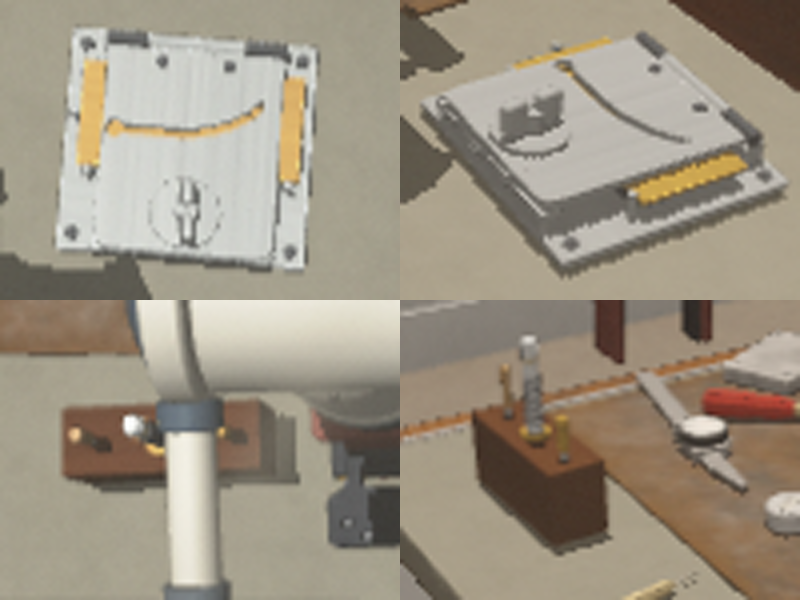

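The leaf now lies flat with the wing along jig x, so it is locked. The slot shows full brass, and the scriber cap is at top px (208.2,221.7).

```bash
python3 - <<'E'
from h import *
np.set_printoptions(precision=2,suppress=True)
t=cv2.imread("pics/t3.png")
yaw=-0.0957;c=np.array([511.3,-180.9]);R=np.array([[np.cos(yaw),-np.sin(yaw)],[np.sin(yaw),np.cos(yaw)]])
print("flange",plane("top",(371.5,213.3),34.5))
B=t[:,:,0].astype(float);D=[]
for x in range(352,392):
    r=np.arange(182,199);v=np.clip(185-B[182:199,x],0,None);v[v<8]=0
    if v.sum()>60:
        y=(v*r).sum()/v.sum();j=R.T@(plane("top",(x,y),27.4)[:2]-c);a,b=j
        m=5 if b>10 else 85-np.sqrt(6400-(b-10)**2);D.append((b,a-m))
D=np.array(D);print(D[::3]);print("straight mean",D[(D[:,0]>12)&(D[:,0]<42),1].mean(),"eye cols",B[188:195,349:359].astype(int))
print("scr top",plane("top",(208.2,221.7),131))
E
echo '[[176,-1,10,0,0,0],[176,-1,10,0,0,0],[176,-1,10,0,0,0],[176,-1,10,0,0,0],[176,-1,10,0,0,0],[176,-1,10,0,0,0]]' | python3 drive.py 50; echo '[[0,0,0,0,0,0],[0,0,0,0,0,0],[0,0,0,0,0,0]]' | python3 drive.py; python3 g.py 430.3 220 76 0.044
```

```text
flange [ 461.47 -178.08   34.5 ]
[[ 52.92  -0.32]
 [ 45.07  -0.01]
 [ 37.15  -0.68]
 [ 29.3   -0.42]
 [ 21.45  -0.31]
 [ 13.58  -0.44]
 [  5.7   -0.86]
 [ -2.06  -0.55]
 [ -9.73   0.15]
 [-17.46  -0.6 ]
 [-25.05  -0.58]
 [-32.53   0.11]
 [-40.02  -0.37]]
straight mean -0.399194768316479 eye cols [[112 132 204 210 208 205 206 205 204 209]
 [113 131 204 171 165 181 203 205 204 208]
 [115 149 181 109 120 134 159 182 184 208]
 [113 154 128 104 111 111 120 116 117 134]
 [111 153 126 114 112 111 112 101 101 101]
 [114 164 189 151 116 142 182 184 166 163]
 [113 168 207 197 186 193 207 206 200 199]]
scr top [429.02 218.95 131.  ]
time: 8.93
position: [429.9, 222.4, 175.7]
tcp_rot: [0.692, 0.722, -0.001, -0.001]
contact_force: [-0.2, -0.5, -0.7]
gripper_width: 50.0
gripper_force: 0.0
time: 9.18
position: [431.2, 218.7, 176.7]
tcp_rot: [0.694, 0.72, 0.0, 0.0]
contact_force: [-0.6, -0.3, -0.1]
gripper_width: 50.0
gripper_force: 0.0
t9.18 pos [431.2 218.7 176.7] toolY 0.038 F [-0.6 -0.3 -0.1] M [-0.08  0.03 -0.04] w 50.0 0.0 q [ 0.4  -0.23  1.62 -0.    1.75  0.36]
shift [  1.4  -0.9 100.7] rot [ 0.     0.    -0.006]
```

```bash
echo '[[1,-1,30,0,0,0],[1,-1,65,0,0,0],[1,-1,95,0,0,0],[1,-1,104,0,0,0],[1,-1,106,0,0,0],[1,-1,106,0,0,0]]' | python3 drive.py 40; python3 g.py 430.3 219.8 70 0.044
python3 - <<'E'
from h import *
s=manip.get_image("scene");cv2.imwrite("pics/s4.png",cv2.resize(s[115:190,205:305],None,fx=8,fy=8,interpolation=cv2.INTER_CUBIC))
print(proj("scene",[[431,219,70],[430.3,220,132]]))
E
```

```text
time: 9.68
position: [430.1, 220.4, 71.1]
tcp_rot: [0.693, 0.721, 0.0, 0.0]
contact_force: [-0.0, -1.2, -0.1]
gripper_width: 39.9
gripper_force: 0.0
t9.68 pos [430.1 220.4  71.1] toolY 0.039 F [-0.  -1.2 -0.1] M [-0.05  0.01  0.07] w 39.9 0.0 q [ 0.4  -0.2   1.78 -0.    1.56  0.36]
shift [-0.6  0.2  1.1] rot [ 0.    -0.    -0.005]
[[242.83926923 154.32555435]
 [240.92766282 134.05596536]]
```

View pics/s4.png

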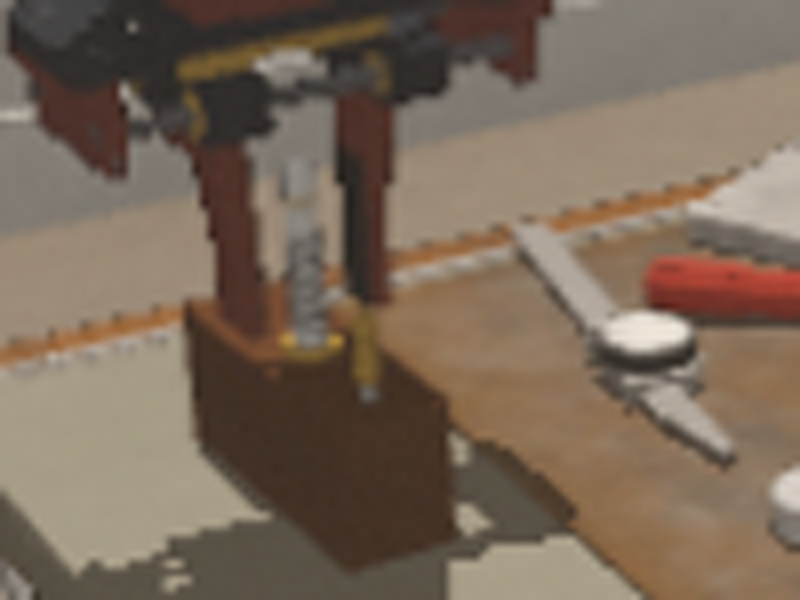

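The handle stands centred between the fingers at crop (305,270), above the guard.

```bash
echo '[[0,0,0,0,0,0],[0,0,0,0,0,0],[0,0,0,0,0,0],[0,0,0,0,0,0],[0,0,0,0,0,0],[0,0,0,0,0,0],[0,0,0,0,0,0]]' | python3 drive.py 0; python3 g.py 430.3 219.8 70 0.044
```

```text
time: 10.32
position: [430.1, 221.3, 71.2]
tcp_rot: [0.693, 0.721, 0.001, 0.0]
contact_force: [-0.0, -0.5, 3.4]
gripper_width: 12.5
gripper_force: 30.0
t10.32 pos [430.1 221.3  71.2] toolY 0.04 F [-0.  -0.5  3.4] M [-0.08  0.07 -0.03] w 12.5 30.0 q [ 0.4  -0.2   1.78 -0.    1.56  0.36]
shift [-1.5  0.1  1.2] rot [ 0.001 -0.    -0.004]
```

```bash
echo '[[0,0,-5,0,0,0],[0,0,-15,0,0,0],[0,0,-40,0,0,0],[0,0,-75,0,0,0],[0,0,-100,0,0,0],[0,0,-100,0,0,0]]' | python3 drive.py; python3 g.py 520.6 -132 125 0.04
```

```text
time: 10.82
position: [431.5, 221.9, 177.5]
tcp_rot: [0.693, 0.721, 0.004, 0.002]
contact_force: [1.1, 0.9, 0.6]
gripper_width: 12.5
gripper_force: 30.0
t10.82 pos [431.5 221.9 177.5] toolY 0.04 F [1.1 0.9 0.6] M [-0.09  0.01  0.01] w 12.5 30.0 q [ 0.4  -0.23  1.62  0.    1.75  0.36]
shift [-357.4   74.4   51.9] rot [ 0.009 -0.003  0.   ]
```

```bash
echo '[[-340,75,0,0,0,0],[-340,75,0,0,0,0],[-340,75,0,0,0,0],[-340,75,0,0,0,0],[-340,75,0,0,0,0],[-340,75,0,0,0,0],[-340,75,0,0,0,0],[-340,75,0,0,0,0],[-340,75,0,0,0,0],[-340,75,0,0,0,0]]' | python3 drive.py; echo '[[-17,0,30,0,0,0],[-17,0,60,0,0,0],[-17,0,70,0,0,0],[-17,0,70,0,0,0],[-17,0,70,0,0,0]]' | python3 drive.py; python3 g.py 520.6 -132 125 0.04;  python3 - <<'E'
from h import *
s=manip.get_image("scene");cv2.imwrite("pics/s5f.png",s);cv2.imwrite("pics/t5f.png",manip.get_image("top"));cv2.imwrite("pics/s5.png",cv2.resize(s[165:240,300:400],None,fx=8,fy=8,interpolation=cv2.INTER_CUBIC))
E
```

```text
time: 11.65
position: [518.0, -118.7, 169.3]
tcp_rot: [0.695, 0.719, -0.001, -0.001]
contact_force: [0.5, -0.6, -0.7]
gripper_width: 12.3
gripper_force: 30.0
time: 12.07
position: [518.7, -131.2, 100.7]
tcp_rot: [0.692, 0.722, -0.0, -0.001]
contact_force: [-0.2, -0.0, -0.7]
gripper_width: 12.6
gripper_force: 30.0
t12.07 pos [ 518.7 -131.2  100.7] toolY 0.041 F [-0.2 -0.  -0.7] M [-0.08  0.02  0.01] w 12.6 30.0 q [-0.31 -0.07  1.61  0.    1.6  -0.35]
shift [ -0.8   1.8 -24.3] rot [-0.001 -0.001  0.001]
```

View pics/s5.png

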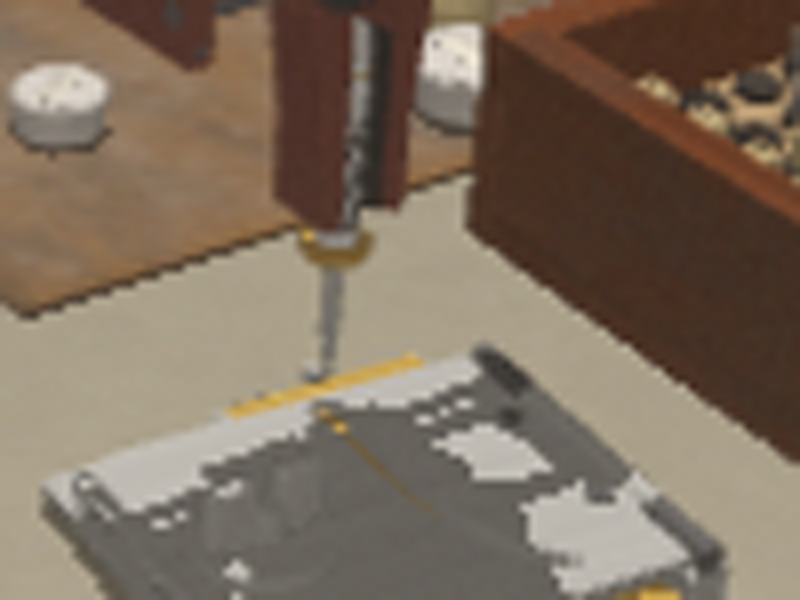

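Run:
```python
from h import *
np.set_printoptions(precision=2,suppress=True)
p=np.array([518.7,-131.2,0])
P=proj("scene",[p+[0,0,z] for z in(40.5,88,91,145)]);print(P,(P-[300,165])*8+3.5)
E2=proj("scene",[[520.6,-132,23],[520.6,-132,29]]);print(E2,(E2-[300,165])*8+3.5)
s=cv2.imread("pics/s5f.png")
print("shank cols blue row by row")
for r in range(197,214): print(r,s[r,336:348].mean(1).astype(int))
```

```text
[[339.84 212.05]
 [340.96 194.93]
 [341.03 193.82]
 [342.38 173.14]] [[322.2  379.88]
 [331.19 242.96]
 [331.77 234.07]
 [342.54  68.6 ]]
[[340.27 218.05]
 [340.41 215.98]] [[325.67 427.9 ]
 [326.79 411.34]]
shank cols blue row by row
197 [157 157 116  90  88  89  90  89  88 116 152 157]
198 [156 158 156 142 103  97 106 118 133 151 157 156]
199 [158 157 157 157 123 110 116 148 154 155 154 153]
200 [156 157 157 157 125 111 113 150 155 154 155 155]
201 [157 156 155 157 118 109 112 150 156 155 155 156]
202 [156 155 156 155 117 109 125 151 156 157 155 155]
203 [156 155 157 157 117 109 123 152 157 155 155 155]
204 [156 156 157 157 118 109 123 150 155 155 155 156]
205 [157 156 158 144 114 108 137 154 156 157 157 156]
206 [156 156 156 140 113 105 136 155 156 157 157 157]
207 [157 157 158 157 131 107 150 156 156 156 158 158]
208 [155 157 157 158 117 112 150 156 156 157 157 157]
209 [156 157 156 156 116 111 152 157 157 157 156 157]
210 [156 156 170 166 128 137 155 157 156 157 157 156]
211 [158 145 137 152 115 126 153 155 156 152 149 149]
212 [156 142 112  92 114 147 150 148 148 159 169 177]
213 [154 155 152 149 148 149 168 170 185 186 186 186]
```

```bash
echo '[[0,1.5,4,0,0,0],[0,1.5,9,0,0,0],[0,1.5,12,0,0,0],[0,1.5,13,0,0,0],[0,1.5,13,0,0,0],[0,1.5,13,0,0,0]]' | python3 drive.py;python3 g.py 520.3 -131 83 0.041;  echo '[[0,0,1,0,0,0],[0,0,2,0,0,0],[0,0,2,0,0,0],[0,0,2,0,0,0]]' | python3 drive.py;python3 g.py 520.3 -131 83 0.041
```

```text
time: 12.67
position: [520.4, -132.6, 87.3]
tcp_rot: [0.693, 0.721, -0.0, -0.0]
contact_force: [-0.0, 0.4, -0.2]
gripper_width: 12.4
gripper_force: 30.0
t12.67 pos [ 520.4 -132.6   87.3] toolY 0.04 F [-0.   0.4 -0.2] M [-0.01  0.02  0.02] w 12.4 30.0 q [-0.31 -0.06  1.63 -0.    1.58 -0.35]
shift [ 1.6 -0.   4.3] rot [-0.    -0.    -0.001]
time: 13.0
position: [520.4, -132.6, 85.4]
tcp_rot: [0.693, 0.721, 0.0, -0.0]
contact_force: [0.1, -0.7, 0.2]
gripper_width: 12.3
gripper_force: 30.0
t13.00 pos [ 520.4 -132.6   85.4] toolY 0.04 F [ 0.1 -0.7  0.2] M [-0.11  0.07 -0.01] w 12.3 30.0 q [-0.31 -0.06  1.63  0.    1.58 -0.35]
shift [ 1.6 -0.1  2.4] rot [ 0.    -0.    -0.001]
```

```bash
echo '[[1,0,0.5,0,0,0],[1.5,0,1,0,0,0],[1.5,0,1.5,0,0,0],[1.5,0,2,0,0,0],[1.5,0,2,0,0,0]]' | python3 drive.py; echo '[[0,0,0.4,0,0,0],[0,0,0.4,0,0,0],[0,0,0.4,0,0,0]]' | python3 drive.py; python3 g.py 520.3 -131 83 0.041
```

```text
time: 13.42
position: [520.3, -131.0, 83.2]
tcp_rot: [0.693, 0.721, -0.0, -0.0]
contact_force: [-0.7, 0.4, -0.8]
gripper_width: 12.6
gripper_force: 30.0
time: 13.67
position: [520.4, -131.1, 83.1]
tcp_rot: [0.693, 0.721, -0.0, 0.0]
contact_force: [0.4, 0.0, 0.6]
gripper_width: 12.4
gripper_force: 30.0
t13.67 pos [ 520.4 -131.1   83.1] toolY 0.04 F [0.4 0.  0.6] M [-0.04  0.07 -0.01] w 12.4 30.0 q [-0.31 -0.06  1.63 -0.    1.57 -0.35]
shift [ 0.1 -0.1  0.1] rot [ 0.     0.    -0.001]
```

```bash
echo '[[0,0,0.4,0,0,0],[0,0,0.4,0,0,0],[0,0,0.4,0,0,0],[0,0,0.4,0,0,0]]' | python3 drive.py; python3 g.py 520.3 -131 83 0.041; echo '[[0,0,0.4,0,0,0],[0,0,0.4,0,0,0],[0,0,0.4,0,0,0],[0,0,0.4,0,0,0]]' | python3 drive.py; python3 g.py 520.3 -131 83 0.041
```

```text
time: 14.0
position: [520.5, -131.1, 82.8]
tcp_rot: [0.693, 0.721, 0.0, 0.0]
contact_force: [-0.4, 0.7, 1.1]
gripper_width: 12.6
gripper_force: 30.0
t14.00 pos [ 520.5 -131.1   82.8] toolY 0.04 F [-0.4  0.7  1.1] M [-0.08  0.09  0.02] w 12.6 30.0 q [-0.31 -0.06  1.63  0.    1.57 -0.35]
shift [ 0.1 -0.2 -0.2] rot [ 0.     0.    -0.001]
time: 14.33
position: [520.5, -131.1, 82.4]
tcp_rot: [0.693, 0.721, 0.0, 0.0]
contact_force: [-0.1, -0.2, 2.5]
gripper_width: 12.9
gripper_force: 30.0
t14.33 pos [ 520.5 -131.1   82.4] toolY 0.04 F [-0.1 -0.2  2.5] M [-0.07  0.11 -0.04] w 12.9 30.0 q [-0.31 -0.06  1.63  0.    1.57 -0.35]
shift [ 0.1 -0.2 -0.6] rot [ 0.     0.    -0.001]
```

```bash
echo '[[0,0,0.3,0,0,0],[0,0,0.3,0,0,0]]' | python3 drive.py
python3 - <<'E'
import numpy as np
y=-.0957;a=.04;L=40+80*np.arcsin(56/80)-1
def P(s):
    j=np.array([5,50-s]) if s<40 else np.array([85-80*np.cos((s-40)/80),10-80*np.sin((s-40)/80)])
    w=np.array([[np.cos(y),-np.sin(y)],[np.sin(y),np.cos(y)]])@j
    return np.array([-np.sin(a)*w[0]+np.cos(a)*w[1],np.cos(a)*w[0]+np.sin(a)*w[1]])
s0=0;print(L)
while s0<L-.1:
    e=min(s0+16,L);n=10
    print("%.0f-%.1f"%(s0,e),[tuple((P(s0+(e-s0)*k/n)-P(s0)).round(1)) for k in (2,4,6,8,10)],(P(e)-P(0)).round(1));s0=e
E
```

```text
time: 14.5
position: [520.5, -131.1, 82.1]
tcp_rot: [0.693, 0.721, 0.0, 0.0]
contact_force: [-0.2, -0.7, 2.4]
gripper_width: 12.9
gripper_force: 30.0
101.03179972886024
0-16.0 [(np.float64(-3.2), np.float64(-0.4)), (np.float64(-6.3), np.float64(-0.9)), (np.float64(-9.5), np.float64(-1.3)), (np.float64(-12.7), np.float64(-1.7)), (np.float64(-15.9), np.float64(-2.2))] [-15.9  -2.2]
16-32.0 [(np.float64(-3.2), np.float64(-0.4)), (np.float64(-6.3), np.float64(-0.9)), (np.float64(-9.5), np.float64(-1.3)), (np.float64(-12.7), np.float64(-1.7)), (np.float64(-15.9), np.float64(-2.2))] [-31.7  -4.3]
32-48.0 [(np.float64(-3.2), np.float64(-0.4)), (np.float64(-6.3), np.float64(-0.9)), (np.float64(-9.5), np.float64(-1.3)), (np.float64(-12.7), np.float64(-1.6)), (np.float64(-15.9), np.float64(-1.8))] [-47.6  -6.1]
48-64.0 [(np.float64(-3.2), np.float64(-0.1)), (np.float64(-6.4), np.float64(0.0)), (np.float64(-9.6), np.float64(0.2)), (np.float64(-12.8), np.float64(0.6)), (np.float64(-15.9), np.float64(1.0))] [-63.5  -5.1]
64-80.0 [(np.float64(-3.1), np.float64(0.6)), (np.float64(-6.3), np.float64(1.3)), (np.float64(-9.4), np.float64(2.1)), (np.float64(-12.4), np.float64(3.1)), (np.float64(-15.4), np.float64(4.2))] [-79.   -0.9]
80-96.0 [(np.float64(-3.0), np.float64(1.2)), (np.float64(-5.9), np.float64(2.5)), (np.float64(-8.7), np.float64(3.9)), (np.float64(-11.5), np.float64(5.5)), (np.float64(-14.3), np.float64(7.2))] [-93.2   6.3]
96-101.0 [(np.float64(-0.8), np.float64(0.5)), (np.float64(-1.7), np.float64(1.1)), (np.float64(-2.5), np.float64(1.7)), (np.float64(-3.3), np.float64(2.2)), (np.float64(-4.2), np.float64(2.8))] [-97.4   9.1]
```

```bash
echo '[[-1.6,-0.2,0,0,0,0],[-3.2,-0.4,0.1,0,0,0],[-4.8,-0.6,0.1,0,0,0],[-6.3,-0.9,0.1,0,0,0],[-7.9,-1.1,0.2,0,0,0],[-9.5,-1.3,0.2,0,0,0],[-11.1,-1.5,0.2,0,0,0],[-12.7,-1.7,0.2,0,0,0],[-14.3,-2,0.2,0,0,0],[-15.9,-2.2,0.2,0,0,0]]' | python3 drive.py; python3 g.py 519 -147 82 0.041
```

```text
time: 15.33
position: [518.8, -147.2, 81.8]
tcp_rot: [0.693, 0.721, 0.0, -0.0]
contact_force: [-0.2, 3.6, 4.1]
gripper_width: 12.7
gripper_force: 30.0
t15.33 pos [ 518.8 -147.2   81.8] toolY 0.04 F [-0.2  3.6  4.1] M [ 0.65 -0.04 -0.01] w 12.7 30.0 q [-0.34 -0.05  1.63  0.    1.57 -0.38]
shift [ 0.2  0.2 -0.2] rot [ 0.    -0.    -0.001]
```

```bash
echo '[[-1.6,-0.2,0,0,0,0],[-3.2,-0.4,0,0,0,0],[-4.8,-0.6,0,0,0,0],[-6.3,-0.9,0,0,0,0],[-7.9,-1.1,0,0,0,0],[-9.5,-1.3,0,0,0,0],[-11.1,-1.5,0,0,0,0],[-12.7,-1.7,0,0,0,0],[-14.3,-2,0,0,0,0],[-15.9,-2.2,0,0,0,0]]' | python3 drive.py; python3 g.py 517.5 -163 82 0.041;  python3 - <<'E'
from h import *
s=manip.get_image("scene");cv2.imwrite("pics/s6.png",cv2.resize(s[165:240,300:400],None,fx=8,fy=8,interpolation=cv2.INTER_CUBIC))
E
```

```text
time: 16.17
position: [517.2, -163.2, 81.7]
tcp_rot: [0.693, 0.721, -0.0, -0.0]
contact_force: [0.3, 3.7, 4.6]
gripper_width: 12.3
gripper_force: 30.0
t16.17 pos [ 517.2 -163.2   81.7] toolY 0.04 F [0.3 3.7 4.6] M [0.68 0.01 0.01] w 12.3 30.0 q [-0.37 -0.05  1.62 -0.    1.57 -0.41]
shift [ 0.2  0.3 -0.3] rot [-0.     0.    -0.001]
```

View pics/s6.png

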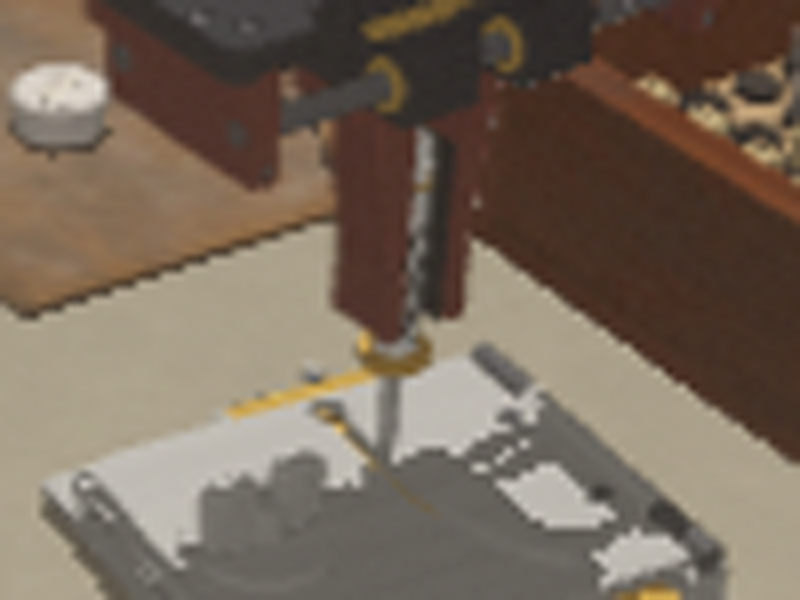

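The point runs in the slot, at crop (382,465). Next is the bend.

```bash
echo '[[-1.6,-0.2,0,0,0,0],[-3.2,-0.4,0,0,0,0],[-4.8,-0.6,0,0,0,0],[-6.3,-0.9,0,0,0,0],[-7.9,-1.1,0,0,0,0],[-9.5,-1.3,0,0,0,0],[-11.1,-1.5,0,0,0,0],[-12.7,-1.6,0,0,0,0],[-14.3,-1.7,0,0,0,0],[-15.9,-1.8,0,0,0,0]]' | python3 drive.py; python3 g.py 517.5 -163 82 0.041
```

```text
time: 17.05
position: [516.0, -179.1, 81.7]
tcp_rot: [0.693, 0.721, -0.0, -0.0]
contact_force: [0.1, 4.1, 4.8]
gripper_width: 12.8
gripper_force: 30.0
t17.05 pos [ 516.  -179.1   81.7] toolY 0.04 F [0.1 4.1 4.8] M [0.66 0.06 0.02] w 12.8 30.0 q [-0.4  -0.03  1.61 -0.    1.57 -0.44]
shift [16.1  2.1 -0.3] rot [-0.    -0.    -0.001]
```

```bash
echo '[[-1.6,-0.1,0,0,0,0],[-3.2,-0.1,0,0,0,0],[-4.8,0,0,0,0,0],[-6.4,0,0,0,0,0],[-8,0.1,0,0,0,0],[-9.6,0.2,0,0,0,0],[-11.2,0.4,0,0,0,0],[-12.8,0.6,0,0,0,0],[-14.4,0.8,0,0,0,0],[-15.9,1,0,0,0,0]]' | python3 drive.py; python3 g.py 517.5 -163 82 0.041
```

```text
time: 17.88
position: [517.7, -195.0, 81.7]
tcp_rot: [0.693, 0.721, -0.0, -0.0]
contact_force: [-0.4, 1.9, 4.2]
gripper_width: 12.5
gripper_force: 30.0
t17.88 pos [ 517.7 -195.    81.7] toolY 0.04 F [-0.4  1.9  4.2] M [0.61 0.18 0.01] w 12.5 30.0 q [-0.42 -0.02  1.59 -0.    1.57 -0.46]
shift [32.   1.1 -0.3] rot [-0.     0.    -0.001]
```

```bash
echo '[[-1.6,0.3,0,0,0,0],[-3.1,0.6,0,0,0,0],[-4.7,0.9,0,0,0,0],[-6.3,1.3,0,0,0,0],[-7.9,1.7,0,0,0,0],[-9.4,2.1,0,0,0,0],[-10.9,2.6,0,0,0,0],[-12.4,3.1,0,0,0,0],[-13.9,3.6,0,0,0,0],[-15.4,4.2,0,0,0,0]]' | python3 drive.py; python3 g.py 517.5 -163 82 0.041
```

```text
time: 18.72
position: [522.5, -210.2, 81.7]
tcp_rot: [0.693, 0.721, -0.0, -0.0]
contact_force: [-1.5, 3.5, 5.2]
gripper_width: 12.8
gripper_force: 30.0
t18.72 pos [ 522.5 -210.2   81.7] toolY 0.04 F [-1.5  3.5  5.2] M [0.61 0.4  0.03] w 12.8 30.0 q [-0.44  0.01  1.56 -0.    1.57 -0.48]
shift [47.4 -3.1 -0.3] rot [-0.     0.    -0.001]
```

```bash
echo '[[-1.5,0.6,0,0,0,0],[-3,1.2,0,0,0,0],[-4.5,1.8,0,0,0,0],[-5.9,2.5,0,0,0,0],[-7.3,3.2,0,0,0,0],[-8.7,3.9,0,0,0,0],[-10.1,4.7,0,0,0,0],[-11.5,5.5,0,0,0,0],[-12.9,6.3,0,0,0,0],[-14.3,7.2,0,0,0,0]]' | python3 drive.py; python3 g.py 517.5 -163 82 0.041
```

```text
time: 19.55
position: [530.3, -224.3, 81.7]
tcp_rot: [0.693, 0.721, -0.0, -0.0]
contact_force: [-0.5, 2.5, 4.3]
gripper_width: 12.7
gripper_force: 30.0
t19.55 pos [ 530.3 -224.3   81.7] toolY 0.04 F [-0.5  2.5  4.3] M [ 0.54  0.53 -0.02] w 12.7 30.0 q [-0.46  0.04  1.53 -0.    1.57 -0.5 ]
shift [ 61.7 -10.4  -0.3] rot [-0.     0.    -0.001]
```

```bash
echo '[[-1.2,0.8,0,0,0,0],[-2.5,1.6,0,0,0,0],[-3.6,2.4,0,0,0,0],[-4.2,2.8,0,0,0,0],[-4.2,2.8,0,0,0,0]]' | python3 drive.py; python3 g.py 517.5 -163 82 0.041
```

```text
time: 19.97
position: [533.5, -228.5, 81.7]
tcp_rot: [0.693, 0.721, -0.0, 0.0]
contact_force: [-0.7, 1.2, 3.9]
gripper_width: 12.3
gripper_force: 30.0
t19.97 pos [ 533.5 -228.5   81.7] toolY 0.04 F [-0.7  1.2  3.9] M [ 0.35  0.27 -0.01] w 12.3 30.0 q [-0.46  0.06  1.52 -0.    1.57 -0.5 ]
shift [ 66.1 -13.4  -0.3] rot [ 0.     0.001 -0.001]
```

```bash
echo '[[0,0,-4,0,0,0],[0,0,-12,0,0,0],[0,0,-30,0,0,0],[0,0,-65,0,0,0],[0,0,-98,0,0,0],[0,0,-98,0,0,0]]' | python3 drive.py; python3 g.py 430.1 220.9 178 0.04
```

```text
time: 20.47
position: [535.6, -229.6, 188.4]
tcp_rot: [0.693, 0.721, 0.002, 0.006]
contact_force: [0.3, -0.4, 0.6]
gripper_width: 12.6
gripper_force: 30.0
t20.47 pos [ 535.6 -229.6  188.4] toolY 0.04 F [ 0.3 -0.4  0.6] M [-0.08  0.    0.01] w 12.6 30.0 q [-0.46  0.03  1.36 -0.    1.74 -0.5 ]
shift [454.4 -87.5   6.6] rot [ 0.011  0.006 -0.   ]
```

```bash
echo '[[400,-80,0,0,0,0],[400,-80,0,0,0,0],[400,-80,0,0,0,0],[400,-80,0,0,0,0],[400,-80,0,0,0,0],[400,-80,0,0,0,0],[400,-80,0,0,0,0],[400,-80,0,0,0,0],[400,-80,0,0,0,0],[400,-80,0,0,0,0]]' | python3 drive.py; echo '[[54,-8,0,0,0,0],[54,-8,0,0,0,0],[54,-8,0,0,0,0],[54,-8,0,0,0,0],[54,-8,0,0,0,0],[54,-8,0,0,0,0]]' | python3 drive.py; python3 g.py 430.1 220.9 125 0.04;python3 - <<'E'
from h import *
s=manip.get_image("scene");t=manip.get_image("top")
f=lambda i,x,y:cv2.resize(i[y:y+75,x:x+50],None,fx=8,fy=8,interpolation=cv2.INTER_CUBIC)
cv2.imwrite("pics/s7f.png",s);cv2.imwrite("pics/s7.png",np.hstack([f(s,220,110),f(t,190,185)]))
p=manip.read_state()["position"];P=proj("scene",[p-[0,0,z] for z in(0,59)]);print(P)
E
```

```text
time: 21.3
position: [436.4, 170.7, 179.9]
tcp_rot: [0.692, 0.721, 0.001, 0.0]
contact_force: [0.5, -0.1, -0.1]
gripper_width: 12.6
gripper_force: 30.0
time: 21.8
position: [427.7, 220.8, 179.7]
tcp_rot: [0.693, 0.72, -0.0, 0.0]
contact_force: [0.7, 0.7, -1.2]
gripper_width: 12.5
gripper_force: 30.0
t21.80 pos [427.7 220.8 179.7] toolY 0.038 F [ 0.7  0.7 -1.2] M [-0.09  0.05 -0.01] w 12.5 30.0 q [ 0.41 -0.23  1.62 -0.    1.76  0.37]
shift [ 0.   2.4 54.7] rot [ 0.     0.    -0.002]
[[238.68972524 117.81737183]
 [240.21659616 137.8823992 ]]
```

View pics/s7.png

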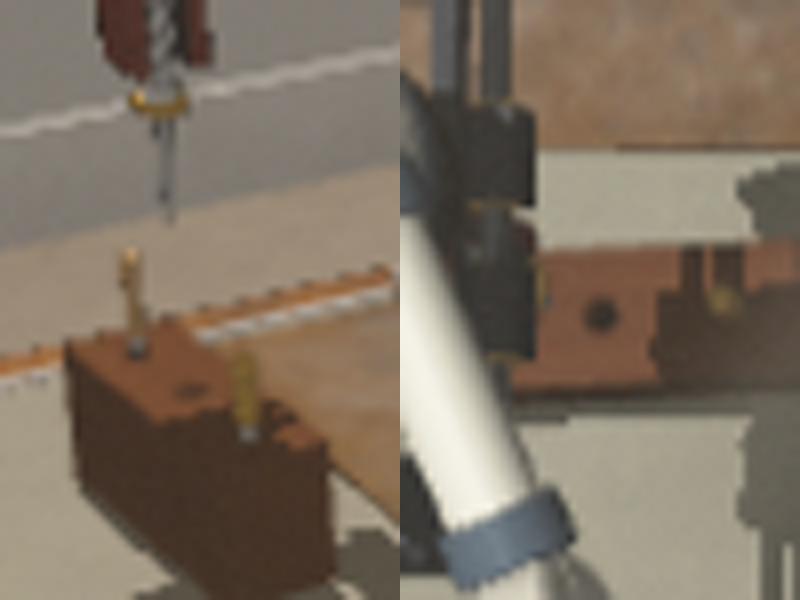

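The hole shows at top px (214.6,223.9) and scene px (243.3,158.1). The point is at scene px (240.8,137.3).

```bash
python3 - <<'E'
from h import *
np.set_printoptions(precision=1,suppress=True)
print(plane("top",(214.6,223.9),56),tri((214.6,223.9),(243.3,158.1)))
print(proj("scene",[[430.1,220.1,56],[430.1,220.9,71.2-59]]))
E
python3 g.py 430.1 220.9 125 0.04
```

```text
[432.1 222.1  56. ] (array([432.3, 221.8,  56.5]), np.float64(0.6808826157425737))
[[242.7 158.7]
 [243.7 172. ]]
t21.90 pos [427.7 220.8 179.8] toolY 0.038 F [ 0.2 -0.4 -1.5] M [-0.03  0.07  0.07] w 12.3 30.0 q [ 0.41 -0.23  1.62 -0.    1.76  0.37]
shift [-0.   2.4 54.8] rot [ 0.     0.    -0.002]
```

```bash
echo '[[0.7,3.3,10,0,0,0],[0.7,3.3,30,0,0,0],[0.7,3.3,48,0,0,0],[0.7,3.3,52,0,0,0],[0.7,3.3,52,0,0,0],[0.7,3.3,52,0,0,0]]' | python3 drive.py; echo '[[0,0,4,0,0,0],[0,0,8,0,0,0],[0,0,12,0,0,0],[0,0,16,0,0,0],[0,0,18,0,0,0],[0,0,18,0,0,0]]' | python3 drive.py; python3 g.py 431 221.5 72.3 0.04
```

```text
time: 22.4
position: [430.6, 222.5, 127.9]
tcp_rot: [0.693, 0.721, -0.0, -0.0]
contact_force: [0.5, -0.3, -0.5]
gripper_width: 12.4
gripper_force: 30.0
time: 22.9
position: [430.1, 222.7, 109.0]
tcp_rot: [0.693, 0.721, -0.001, -0.0]
contact_force: [0.1, 0.0, -1.4]
gripper_width: 12.8
gripper_force: 30.0
t22.90 pos [430.1 222.7 109. ] toolY 0.04 F [ 0.1  0.  -1.4] M [-0.08  0.08  0.03] w 12.8 30.0 q [ 0.41 -0.22  1.73 -0.    1.63  0.37]
shift [-1.2  0.9 36.7] rot [-0.001  0.     0.   ]
```

```bash
echo '[[-0.5,0.5,4,0,0,0],[-0.5,0.5,8,0,0,0],[-0.5,0.5,13,0,0,0],[-0.5,0.5,18,0,0,0],[-0.5,0.5,20,0,0,0],[-0.5,0.5,20,0,0,0]]' | python3 drive.py; python3 g.py 431 221.5 72.3 0.04;echo '[[0,0,4,0,0,0],[0,0,8,0,0,0],[0,0,12,0,0,0],[0,0,14,0,0,0],[0,0,14,0,0,0]]' | python3 drive.py; python3 g.py 431 221.5 70 0.04
```

```text
time: 23.4
position: [430.6, 222.1, 88.7]
tcp_rot: [0.693, 0.721, -0.001, -0.0]
contact_force: [0.5, -0.1, -0.5]
gripper_width: 12.4
gripper_force: 30.0
t23.40 pos [430.6 222.1  88.7] toolY 0.04 F [ 0.5 -0.1 -0.5] M [-0.1   0.03 -0.01] w 12.4 30.0 q [ 0.41 -0.21  1.75 -0.    1.6   0.37]
shift [-0.6  0.4 16.4] rot [-0.001  0.001 -0.   ]
time: 23.82
position: [430.6, 222.2, 74.9]
tcp_rot: [0.693, 0.721, -0.001, -0.0]
contact_force: [0.2, -0.6, -0.2]
gripper_width: 12.7
gripper_force: 30.0
t23.82 pos [430.6 222.2  74.9] toolY 0.04 F [ 0.2 -0.6 -0.2] M [-0.05  0.07  0.03] w 12.7 30.0 q [ 0.41 -0.2   1.77 -0.    1.57  0.37]
shift [-0.7  0.4  4.9] rot [-0.001  0.     0.   ]
```

```bash
echo '[[0,0,1,0,0,0],[0,0,2,0,0,0],[0,0,3,0,0,0],[0,0,3.5,0,0,0],[0,0,3.5,0,0,0]]' | python3 drive.py; echo '[[0,0,0.5,0,0,0],[0,0,1,0,0,0],[0,0,1.2,0,0,0],[0,0,1.2,0,0,0]]' | python3 drive.py; python3 g.py 431 221.5 70 0.04
```

```text
time: 24.23
position: [431.0, 222.3, 72.1]
tcp_rot: [0.693, 0.721, -0.0, -0.0]
contact_force: [0.5, 0.2, -0.0]
gripper_width: 12.4
gripper_force: 30.0
time: 24.57
position: [431.0, 222.4, 71.2]
tcp_rot: [0.693, 0.721, 0.0, 0.0]
contact_force: [-0.1, 0.4, 0.7]
gripper_width: 12.3
gripper_force: 30.0
t24.57 pos [431.  222.4  71.2] toolY 0.04 F [-0.1  0.4  0.7] M [-0.1   0.1  -0.02] w 12.3 30.0 q [ 0.41 -0.2   1.78  0.    1.56  0.37]
shift [-0.9 -0.1  1.2] rot [ 0. -0. -0.]
```

```bash
echo '[[0,0,0.4,0,0,0],[0,0,0.8,0,0,0],[0,0,1.2,0,0,0],[0,0,1.2,0,0,0]]' | python3 drive.py; echo '[[0,0,0.5,0,0,0],[0,0,0.5,0,0,0],[0,0,0.5,0,0,0]]' | python3 drive.py;python3 g.py 431 221.5 70 0.04
```

```text
time: 24.9
position: [431.1, 222.4, 71.1]
tcp_rot: [0.693, 0.721, 0.0, 0.0]
contact_force: [-3.5, -1.5, 6.4]
gripper_width: 12.7
gripper_force: 30.0
time: 25.15
position: [431.1, 222.4, 71.1]
tcp_rot: [0.693, 0.721, 0.0, 0.0]
contact_force: [-4.0, -1.4, 10.5]
gripper_width: 12.5
gripper_force: 30.0
t25.15 pos [431.1 222.4  71.1] toolY 0.04 F [-4.  -1.4 10.5] M [-0.39  0.9  -0.05] w 12.5 30.0 q [ 0.41 -0.2   1.78 -0.    1.56  0.37]
shift [-0.9 -0.1  1.1] rot [ 0.001 -0.     0.   ]
```

```bash
echo '[[0,0,-1.4,0,0,0],[0,0,-1.4,0,0,0],[0,0,-1.4,0,0,0]]' | python3 drive.py; echo '[[0,0,0,0,0,0],[0,0,0,0,0,0],[0,0,0,0,0,0],[0,0,0,0,0,0],[0,0,0,0,0,0],[0,0,0,0,0,0]]' | python3 drive.py 44; echo '[[0,0,-15,0,0,0],[0,0,-40,0,0,0],[0,0,-70,0,0,0],[0,0,-105,0,0,0],[0,0,-125,0,0,0],[0,0,-125,0,0,0]]' | python3 drive.py; echo '[[-100,0,0,0,0,0],[-100,0,0,0,0,0],[-100,0,0,0,0,0],[-100,0,0,0,0,0],[-100,0,0,0,0,0]]' | python3 drive.py
python3 - <<'E'
from h import *
t=manip.get_image("top");s=manip.get_image("scene")
f=lambda i,x,y:cv2.resize(i[y:y+75,x:x+100],None,fx=4,fy=4,interpolation=cv2.INTER_CUBIC)
cv2.imwrite("pics/m8.png",np.vstack([np.hstack([f(t,325,160),f(s,300,200)]),np.hstack([f(t,175,190),f(s,210,125)])]))
E
```

```text
time: 25.4
position: [431.3, 222.4, 71.2]
tcp_rot: [0.693, 0.721, 0.0, 0.0]
contact_force: [-1.2, 0.1, 4.8]
gripper_width: 12.5
gripper_force: 30.0
time: 25.9
position: [430.9, 222.3, 70.5]
tcp_rot: [0.693, 0.721, -0.0, -0.0]
contact_force: [-0.2, -0.8, -0.3]
gripper_width: 43.2
gripper_force: 0.0
time: 26.4
position: [432.7, 223.1, 201.7]
tcp_rot: [0.693, 0.721, 0.004, 0.002]
contact_force: [-0.3, 0.2, -0.2]
gripper_width: 44.0
gripper_force: 0.0
time: 26.82
position: [434.9, 122.0, 194.9]
tcp_rot: [0.694, 0.72, -0.0, -0.0]
contact_force: [-0.9, -0.2, -0.2]
gripper_width: 43.8
gripper_force: 0.0
```

View pics/m8.png

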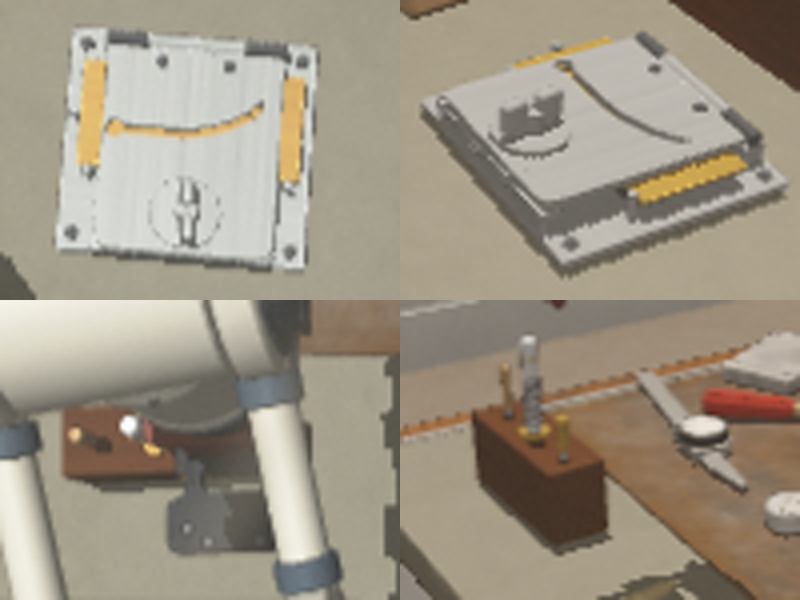

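The scriber is home and upright (scene crop (528,340), as at the start), the leaf is locked, and the robot is clear.

```bash
echo '[[0,0,0,0,0,0],[0,0,0,0,0,0],[0,0,0,0,0,0]]' | python3 drive.py; python3 -c "
from plant import manip
print(manip.finish_job())"
```

```text
time: 27.17
position: [434.9, 123.2, 195.5]
tcp_rot: [0.692, 0.722, -0.0, -0.0]
contact_force: [0.2, -0.1, -0.6]
gripper_width: 43.8
gripper_force: 0.0
the job is handed in; nothing more can be done
None
```

I handed the job in at 27 s. The leaf is locked, the line is drawn from the eye to about 1 mm short of the slot's blind end, and the scriber is back upright in its hole. The hand-in call returned no verdict.

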